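# Set and lock an airer leg at its ring

### The job

The folding airer's leg nearer the robot is pulled out too far: take hold of it and slide it in until the edge of its black clamp just meets the red ring on the inner tube, with the ring still showing and the orange lever still open. Hold it there with one finger on the clamp's ribbed side while the other squeezes the lever fully shut against the clamp. Finish still gripping clamp and shut lever firmly between the fingers, do not let go, and leave the peg tub, cup, brush, screwdriver and tape measure where they are.

Things in the scene. Friction and masses are not known exactly. Their poses are not given: they have to be found in the camera images.
- airer: folding airer lying folded, fixed: white wire deck 330 x 610, top 22 above the table, with two level legs on it, axis 64 up, 230 apart. Origin under the deck's centre at table level; x away from the robot, y along the legs towards the feet, z up. The near leg (x -115) is to be set; the far leg is set and locked already. Grey hinge blocks, 82 tall, at y -285; saddles, 61 tall, at y 138 to 158.
- ring (a point): foot-side edge of the red ring (5 wide) on the near leg's steel inner tube (19 diameter, which also has thin black rings), a point on the tube's axis, 64 above the table. Axes as the airer's; it does not move.
- leg: the near leg's sliding part: clamp, lever, outer tube and foot, about 0.38 kg; origin and axes the same as the clamp's.
- clamp: black block on the mouth of the near leg's outer tube, 32 wide (x) x 46 long (y) x 34 tall. Origin on the tube's axis at the edge that must meet the ring; block from y 0 to 46, then tube (25 diameter) to the foot's end at y 292. +x is the lever's side, the ribbed side is flat at x -16, z up. Slides along y only, with about 1.5 N drag, and stays where left; starts 35 to 90 too far to +y.
- lever (a joint): angle (rad) of the clamp's orange cam lever: 0 shut (upright against the clamp), 0.6 fully open (leaning out to the clamp's +x); starts 0.5 to 0.58. Hinge along y at x 19, z -16 of the clamp. Stays where left; 0.12 Nm (5 N at its top edge) moves it, up to 0.4 Nm as the cam bites; then it stays shut and brakes the leg hard. A pinch of 3 to 4 N over clamp and lever leaves it open, 20 N shuts it.
- paddle: the lever's orange plate, 34 long (along the leg, centred on the clamp's middle), 5 thick, rounded top edge 41 from the hinge. Origin on the hinge axis, z along the plate to the top edge (up when shut), x outwards. Its outer face is 3 to 4 outside its z axis, so clamp and shut lever measure 39 to 40 across; when open the edge stands up to 22 farther out.
- peg_tub: open teal tub of clothes pegs, 75 x 110 x 55, standing on the airer's wires between the two legs; origin under its centre (not to be moved)
- dosing_cup: small white measuring cup, 60 across, 50 tall; origin under its centre (not to be moved)
- lint_brush: black brush lying on the table; origin under its middle (not to be moved)
- screwdriver: red-handled screwdriver lying on the table; origin under its middle (not to be moved)
- tape_measure: yellow tape measure, 66 x 66 x 34, flat on the table; origin under its centre (not to be moved)

How it is judged (in metres and radians):
On the way, in this order (a step that is already met when the one before it is completed fails the run):
1. the fingers hold the leg with its clamp's edge at the red ring (within 4 mm) and the lever still open (above 0.42 rad) (y of clamp in the frame of ring between -0.004 and 0.004 m and contact force between the fingers and leg above 0.5 N and value of joint lever above 0.42 rad), for 0.2 s.
2. the lever is squeezed half shut (0.10 to 0.35 rad) while a finger stays on the clamp and the leg at the ring (y of clamp in the frame of ring between -0.004 and 0.004 m and contact force between the fingers and clamp above 0.5 N and contact force between the fingers and paddle above 0.5 N and value of joint lever between 0.1 and 0.35 rad), for 0.02 s.
At the end, for the whole second after the job is handed in: the clamp's edge is within 4 mm of the red ring's edge along the leg, the lever is shut (below 0.06 rad), and the fingers still grip, at rest, with more than 5 N on the clamp and more than 5 N on the lever's plate (y of clamp in the frame of ring between -0.004 and 0.004 m and value of joint lever below 0.06 rad and contact force between the fingers and clamp above 5 N and contact force between the fingers and paddle above 5 N and linear speed of clamp below 0.01 m/s); the arm keeps its last pose, push and grip.
It fails at once if the peg tub, cup, brush, screwdriver or tape measure is pushed more than 30 mm (distance of any of peg_tub, dosing_cup, lint_brush, screwdriver, tape_measure from where it was at the start of the episode above 0.03 m).
It also fails if it takes over 45 s, if anything falls off the work surface, if the arm or the gripper's body presses on something with over 40 N, if the wrist force passes 120 N, or if a joint passes its speed limit or range.

### The arm

A 6-joint arm with a two-finger parallel gripper is mounted at the origin on the work surface. World frame = base frame: x ahead of the robot, y to its left, z up, the work surface at z = 0. Lengths are in mm, angles in degrees, forces in N, time in s.
With the tool pointing down it reaches from about 300 to 850 mm from the base axis. Payload 4.2 kg.
Tool frame: the origin (TCP) lies midway between the tips of the shut fingers; the grasp point (between the pads) lies 19 mm behind it (env.grasp_offset is the distance from the TCP to the grasp point, in mm); z points along the fingers, y is the line along which they close (so a half turn about z gives the same grasp; the last joint's range is limited). The gripper opens to 91 mm and grips with 3 to 60 N. Pads are 32 mm wide; open, the fingers measure 118 mm over their backs; the gripper's body (76 mm by 178 mm) begins 60 mm behind the grasp point.
Start: joints at [69.099, 18.312, 89.639, -0, 72.044, -1.146], TCP at [194.358, 541.173, 213.976] pointing down, gripper open.
Joint ranges: [-177.97, 177.97], [-48.28, 115.42], [12.27, 149.76], [-77.06, 257.06], [2.81, 150.46], [-146.56, 146.56]. Speed limits (degrees/s): [147.25, 147.25, 180, 180, 180, 180].

### API

Orientations are given as [roll, pitch, yaw] about the fixed x, y, z axes, in that order (R = Rz(yaw) Ry(pitch) Rx(roll)).
In Python, from workcell import env, optics gives the robot as it stands. The module is installed in compiled form; this text tells all that it offers.
- The arm moves only by the tool send_rows, never from a script. Its argument "targets" is a list that holds one entry, the list of rows, each a list of 7 numbers: the turn, a rotation vector about the world's x, y, z scaled (see below), then the shift along the world's x, y, z scaled (see below), then the closure, from -1 (fully open) to 1 (shut). In form: [[[rx, ry, rz, x, y, z, gripper], ...]]. A call has 1 to 12 rows; each row shifts and turns the commanded pose from where the row before left it; what a row does not reach is not made up. The controller multiplies each number of a shift by 0.2 m and each number of a turn by pi/2 rad. A row lasts 1/10 s, in which the tool goes at most 50 mm and 8.59 degrees, less where a joint would pass 70% of its speed; a pose out of reach is approached as far as the arm can. A call with a number of a shift or a turn outside -1 to 1 is refused whole. A call with a gripper value outside its range is refused whole. The fingers move at their own pace and stop on an object; "grip_force" is the grip in N (left out, the last holds). Time passes only in rows, so rows that do not move let the fingers close. It gives the time, the measured TCP pose, the force, the opening and the grip force at its end, in the units of the state.
- env.state(): the state, without advancing time (a new reading comes with each control period).
- optics.grab_frame(name): name is "scene" or "top"; returns (picture, depth): 420x560x3 uint8, red, green, blue; 420x560 float32, mm along the optical axis (not along the pixel's ray), 0 where there is no reading.
- optics.camera_info(name): a dict with "camera_matrix" (3x3 intrinsics, pixels), "R" (3x3) and "t" (3): a world point X has camera coordinates R X + t. Camera axes: x right, y down, z forward; pixel columns grow to the right and rows downward; lengths in mm; the calibration is good to about 2 mm. A picture is of the moment at which its call begins. camera_info takes no time and is no camera call.
- env.job_done(): hands the job in; it is judged then, once.
Trained networks look in the newest picture that a camera, given by its name, has taken for a name from the list of things; names that differ only in an ending like _2 or _b are one class to them, and where a whole thing is asked for, a point or a joint stands for the part that bears it (a point fixed in the world has none). Each returns a list of dicts, best first, with "conf" (0 to 1); they miss things now and then, are a little off and sometimes report something else, mostly with a low value. They report only what shows in the picture. A call takes as long as a camera call.
- optics.silhouettes(camera, name): "mask" (420x560 bool, what is visible of it) and "at" ([column, row] in pixels, amid what is visible of it).
- optics.place_of(camera, name): "at" ([column, row] in pixels: a listed point, or the origin of a listed thing).
The state is a dict: "time_s": time; "qpos": joint angles; "qvel": joint speeds; "effort": joint torques, N m; "ee_pos": TCP position; "ee_rot": TCP orientation; "force": force on the tool from outside, world axes, zero at the start; "torque": the same for the moment, N m; "gripper_width": finger opening in mm; "gripper_force": force on a finger pad.
Only numpy, scipy, OpenCV 4.12 (cv2) and the standard library are available. Lean on these libraries where they do the work, as an engineer would, in place of code of your own. Each camera call takes 0.05 s, during which the arm holds its last target. There are 200 camera calls.

## Working session

There is one attempt and no reset: what is moved stays moved. The work goes in short steps, Python scripts to look and compute and a tool call to move; the robot and the scene stay as the last step left them, time stands still between calls to the robot, and variables do not carry over. Pictures are saved under pics/ and viewed, at most 10 in all, crops included, and the job is handed in when it is done.

Besides the shell and the picture viewer there is one more tool, called after ">>>" as name(argument=value, ...), one argument or row to a line, values as JSON. send_rows: Moves the arm, as the interface text tells. Its arguments: {"type":"object","properties":{"targets":{"type":"array"},"grip_force":{"type":"number"}},"required":["targets"]}

```bash
mkdir -p pics
cat > h.py <<'E'
import numpy as np, cv2
from workcell import env, optics
def ray_z(cam,px,z):
    c=optics.camera_info(cam);K=np.array(c["camera_matrix"]);R=np.array(c["R"]);t=np.array(c["t"]).ravel()
    d=R.T@np.linalg.inv(K)@np.array([px[0],px[1],1.]);o=-R.T@t
    return o+d*(z-o[2])/d[2]
def proj(cam,X):
    c=optics.camera_info(cam);p=np.array(c["camera_matrix"])@(np.array(c["R"])@np.array(X,float)+np.array(c["t"]).ravel());return p[:2]/p[2]
def cloud(cam,depth,mask):
    c=optics.camera_info(cam);K=np.array(c["camera_matrix"]);R=np.array(c["R"]);t=np.array(c["t"]).ravel()
    v,u=np.nonzero(mask&(depth>0));d=depth[v,u]
    P=np.linalg.inv(K)@np.vstack([u*d,v*d,d]);return (R.T@(P-t[:,None])).T
E
python3 - <<'E'
from h import *
np.set_printoptions(precision=1,suppress=True)
Z=dict(airer=0,ring=64,clamp=64,paddle=48,lever=48,peg_tub=22)
for cam in("scene","top"):
    im,d=optics.grab_frame(cam);cv2.imwrite(f"pics/{cam}0.png",im[:,:,::-1]);np.save(cam+"0.npy",d)
    for n,z in Z.items():
        for r in optics.place_of(cam,n)[:2]:print(cam,n,round(r["conf"],2),np.array(r["at"]),ray_z(cam,r["at"],z))
s=env.state();print(s["time_s"],s["ee_pos"],s["ee_rot"],s["force"],s["gripper_width"])
E
```

```text
scene airer 0.82 [244.  275.2] [670.1   1.    0. ]
scene ring 0.71 [274.6 228.9] [561.8 -44.1  64. ]
scene clamp 0.78 [283.8 236.4] [558.5  -6.8  64. ]
scene paddle 0.63 [281.8 251.2] [580.7  21.6  48. ]Traceback (most recent call last):
  File "<stdin>", line 7, in <module>
ValueError: it knows: airer, clamp, dosing_cup, leg, lint_brush, paddle, peg_tub, ring, screwdriver, tape_measure
```

View pics/scene0.png

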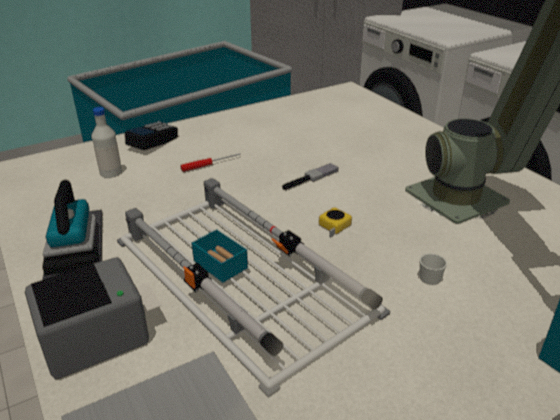

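The scene view shows the airer near the image centre. The near leg runs from (212,192) to (372,297), with its clamp at (288,241). The peg tub is at (220,255), between the legs.

Run:
```python
from h import *
np.set_printoptions(precision=1,suppress=True)
Z=dict(airer=0,ring=64,clamp=64,leg=64,paddle=48,peg_tub=22)
cam="top"
im,d=optics.grab_frame(cam);cv2.imwrite(f"pics/{cam}0.png",im[:,:,::-1]);np.save(cam+"0.npy",d)
cv2.imwrite("pics/topbig.png",cv2.resize(im[:,:,::-1],(800,600),interpolation=cv2.INTER_CUBIC))
for n,z in Z.items():
    for r in optics.place_of(cam,n)[:2]:print(cam,n,round(r["conf"],2),np.array(r["at"]),ray_z(cam,r["at"],z))
for n in("leg","clamp","paddle","peg_tub"):
  for r in optics.silhouettes(cam,n)[:2]:
    P=cloud(cam,d,r["mask"]); print(n,round(r["conf"],2),r["at"],len(P),np.percentile(P,[2,50,98],axis=0).ravel())
    if n=="leg":
      Q=P[(P[:,2]>66)]; m=Q.mean(0);u=np.linalg.svd((Q-m)[:,:2],full_matrices=False)[2][0];print("axis",m,u)
s=env.state();print(s["time_s"],s["ee_pos"],s["ee_rot"],s["force"],s["gripper_width"])
c=optics.camera_info("top");print(-np.array(c["R"]).T@np.array(c["t"]).ravel(),c["camera_matrix"][0][0])
```

```text
top airer 0.85 [234.8 146.6] [677.9   2.9   0. ]
top ring 0.64 [249.5 180.7] [557.9 -48.9  64. ]
top clamp 0.7 [233.6 180.5] [557.7  -3.6  64. ]
top leg 0.72 [230.8 179.9] [559.3   4.5  64. ]
top paddle 0.47 [225.8 175.8] [574.9  21.1  48. ]
top peg_tub 0.73 [249.6 135.3] [707.1 -42.4  22. ]
leg 0.76 [189.8, 188.7] 1220 [503.   -3.4  -1.1 536.9 114.4  74.8 593.8 273.7  84.6]
axis [538.2 123.5  75.9] [ 0.2 -1. ]
clamp 0.82 [229.0, 179.8] 230 [537.4  -6.6  59.5 552.   16.2  80.1 572.1  44.   86.1]
peg_tub 0.72 [251.2, 131.9] 1166 [662.9 -96.2  15.4 712.3 -41.6  45.1 753.6  11.8  77.3]
0.8 [194.3 541.2 214. ] [180.   -0.  160.2] [ 0.1 -0.4 -0.7] 91.25286823143513
[ 258.8 -135.4 1361.2] 466.22922431049756
```

View pics/topbig.png

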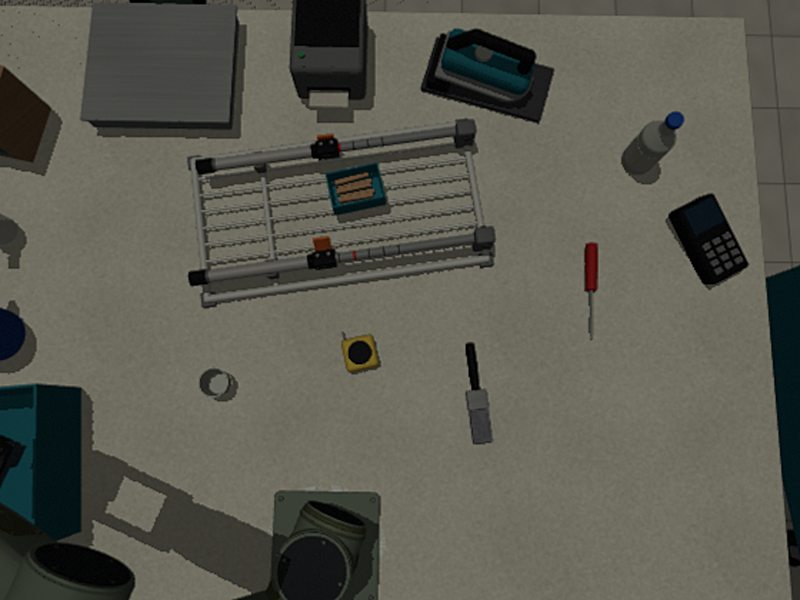

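The top view, enlarged 800/560, shows:
- **Near leg:** foot at (195,278), hinge at (485,237).
- **Clamp and ring:** clamp at (322,259) and red ring at (354,254), a gap of about 45 mm.
- **Lever:** open orange plate at (322,243), facing the tub.
- **Peg tub:** at (356,190).

Run:
```python
from h import *
np.set_printoptions(precision=2,suppress=True)
for cam in("top","scene"):
    im,d=optics.grab_frame(cam)
    P=cloud(cam,d,np.ones(d.shape,bool))
    # near leg outer tube: top ridge z ~76.5
    L=lambda y:558-0.13*(y+49)
    s=P[(abs(P[:,0]-L(P[:,1]))<22)&(P[:,1]>60)&(P[:,1]<250)&(P[:,2]>66)&(P[:,2]<84)]
    f=np.polyfit(s[:,1],s[:,0],1);print(cam,"outer fit",len(s),f,np.degrees(np.arctan(f[0])),np.median(s[:,2]))
    print(np.polyval(f,[-49,-4]))
    hsv=cv2.cvtColor(im,cv2.COLOR_RGB2HSV);H,S,V=[hsv[...,i].astype(int) for i in range(3)]
    red=((H<5)|(H>174))&(S>110)&(V>60);org=(H>=5)&(H<16)&(S>150)&(V>80)
    for nm,m in(("red",red),("org",org)):
        n,l,st,ce=cv2.connectedComponentsWithStats(m.astype(np.uint8))
        for i in range(1,n):
            w=ray_z(cam,ce[i],70)
            if st[i,4]>=3 and 400<w[0]<850 and -150<w[1]<150:
                C=cloud(cam,d,l==i);print(nm,st[i],ce[i],w,C.mean(0),C.min(0),C.max(0))
```

```text
top outer fit 574 [ -0.17 556.46] -9.53059304176793 74.56391134927537
[564.69 557.13]
red [236 100   3   5   9] [237.22 102.33] [791.05  -6.65  70.  ] [789.13  -7.12  74.66] [784.66  -9.64  69.03] [795.56  -4.01  79.45]
red [247 176   3   5  10] [247.7 178. ] [564.3  -43.98  70.  ] [563.52 -44.22  73.28] [557.83 -47.83  69.73] [569.84 -41.98  78.98]
org [222  94  11   2  13] [227.23  94.62] [814.47  23.48  70.  ] [806.41  21.17  88.75] [803.01   7.6   83.71] [809.23  36.19  93.76]
org [219 166  11   4  15] [223.4 166.8] [595.85  26.3   70.  ] [592.58  24.74  82.51] [588.5    8.88  72.55] [595.44  38.25  86.25]
scene outer fit 683 [ -0.16 563.15] -9.231579258031843 72.65123249665457
[571.11 563.8 ]
red [270 226   5   6  14] [271.43 228.  ] [570.63 -43.76  70.  ] [570.92 -43.24  70.43] [562.55 -46.41  63.08] [575.35 -38.61  75.49]
org [272 238  16  15  63] [279.9  245.35] [587.84  25.34  70.  ] [585.25  20.74  66.13] [537.04 -90.94  -4.18] [599.61  40.41  84.34]
org [184 267  11  21 140] [189.09 276.91] [807.58  22.27  70.  ] [808.61  25.33  72.79] [799.34   3.48  52.57] [813.31  40.86  89.38]
```

>>> send_rows(
  targets=[
    [[0,0,-0.0563,0.134,-0.186,0,-1],[0,0,-0.0563,0.134,-0.186,0,-1],[0,0,-0.0563,0.134,-0.186,0,-1],[0,0,-0.0563,0.134,-0.186,0,-1],[0,0,-0.0563,0.134,-0.186,0,-1],[0,0,-0.0563,0.134,-0.186,0,-1],[0,0,-0.0563,0.134,-0.186,0,-1],[0,0,-0.0563,0.134,-0.186,0,-1],[0,0,-0.0563,0.134,-0.186,0,-1],[0,0,-0.0563,0.134,-0.186,0,-1],[0,0,-0.0563,0.134,-0.186,0,-1],[0,0,-0.0563,0.134,-0.186,0,-1]],
  ],
  grip_force=3,
)

```text
time_s: 2.1
ee_pos: [516.9, 93.0, 214.2]
ee_rot: [180.0, -0.0, 99.2]
force: [0.7, 0.2, -0.3]
gripper_width: 91.1
gripper_force: 0.0
```

>>> send_rows(
  targets=[
    [[0,0,0,0.134,-0.186,-0.1,-1],[0,0,0,0.134,-0.186,-0.1,-1],[0,0,0,0,0,-0.1,-1],[0,0,0,0,0,0,-1]],
  ],
)

```text
time_s: 2.5
ee_pos: [568.0, 19.2, 151.0]
ee_rot: [-179.6, -0.1, 99.3]
force: [-0.3, 0.8, 0.5]
gripper_width: 91.3
gripper_force: 0.0
```

Run:
```python
from h import *
im,d=optics.grab_frame("scene")
c=im[180:300,220:380,::-1];cv2.imwrite("pics/s1.png",cv2.resize(c,None,fx=5,fy=5,interpolation=cv2.INTER_CUBIC))
s=env.state();print(s["time_s"],s["ee_pos"],s["ee_rot"],s["qpos"],s["force"])
for n in("clamp","paddle","ring"):
    for r in optics.place_of("scene",n)[:2]:print(n,r["conf"],r["at"],ray_z("scene",r["at"],48 if n=="paddle" else 64))
```

```text
2.55 [568.62748191  20.06815366 152.77678861] [-1.79803802e+02 -4.60723378e-02  9.93830033e+01] [ 8.53429755e-01  2.04534058e+01  9.56890668e+01  1.83070824e-02
  6.40583900e+01 -8.53768982e+00] [ 0.28981693 -0.83747919  0.49259523]
clamp 0.55 [281.8, 236.1] [561.91414006 -10.18524475  64.        ]
paddle 0.52 [281.9, 251.1] [580.35422485  21.35214944  48.        ]
ring 0.76 [272.4, 228.1] [564.71154618 -49.64574564  64.        ]
ring 0.2 [210.3, 166.8] [ 566.54626023 -405.34897989   64.        ]
```

View pics/s1.png

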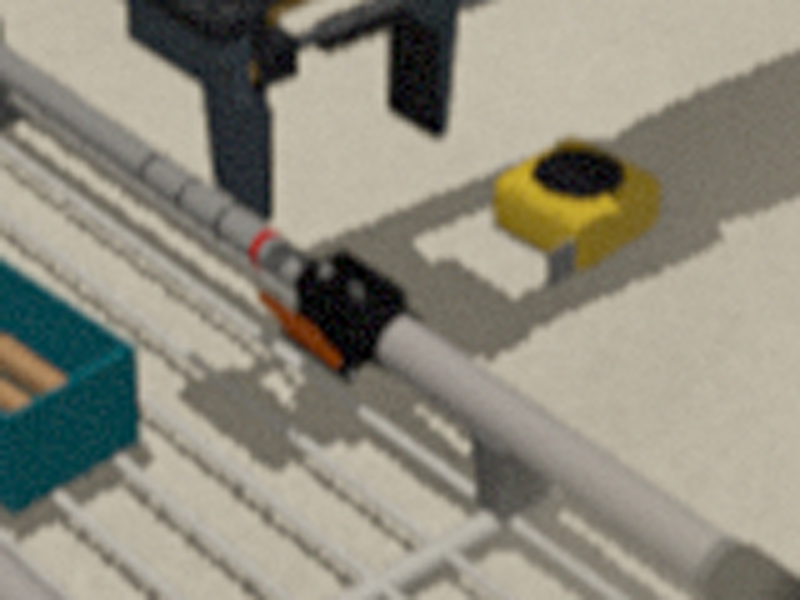

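The lever is open and facing the tub, and the gripper is above with its fingers either side of the clamp. The ring shows at crop (262,245), and the clamp's edge is near (310,270). Descending.

>>> send_rows(
  targets=[
    [[0,0,0,0.005,0,-0.17,-1],[0,0,0,0,0,-0.17,-1],[0,0,0,0,0,-0.15,-1],[0,0,0,0,0,-0.02,-1],[0,0,0,0,0,0,-0.1],[0,0,0,0,0,0,-0.1]],
  ],
  grip_force=3,
)

```text
time_s: 3.3
ee_pos: [572.1, 20.8, 54.2]
ee_rot: [179.8, 0.0, 99.5]
force: [0.6, -0.2, 0.2]
gripper_width: 78.1
gripper_force: 0.0
```

>>> send_rows(
  targets=[
    [[0,0,0,0,0,-0.01,-0.35],[0,0,0,0,0,0,-0.35],[0,0,0,0,0,0,-0.35]],
  ],
)

```text
time_s: 3.6
ee_pos: [570.2, 20.3, 50.6]
ee_rot: [-180.0, 0.0, 99.4]
force: [-1.8, 0.2, 1.1]
gripper_width: 62.0
gripper_force: 0.8
```

>>> send_rows(
  targets=[
    [[0,0,0,-0.01,0,0,0.2],[0,0,0,0,0,0,0.2],[0,0,0,0,0,0,0.2]],
  ],
  grip_force=3,
)

```text
time_s: 3.9
ee_pos: [568.6, 20.2, 50.4]
ee_rot: [180.0, 0.0, 99.4]
force: [-2.0, -2.0, 3.5]
gripper_width: 58.5
gripper_force: 3.0
```

Run:
```python
from h import *
im,d=optics.grab_frame("scene")
c=im[200:280,220:326,::-1];cv2.imwrite("pics/s2.png",cv2.resize(c,None,fx=7.5,fy=7.5,interpolation=cv2.INTER_CUBIC))
s=env.state();print(s["time_s"],s["ee_pos"],s["gripper_width"],s["gripper_force"],s["force"])
for n in("clamp","paddle","ring"):
    for r in optics.place_of("scene",n)[:2]:print(n,r["conf"],r["at"],ray_z("scene",r["at"],48 if n=="paddle" else 64))
```

```text
3.95 [568.61089593  20.18233822  50.35637754] 58.75925805349029 2.9995949054136872 [-0.82617911 -2.08593297  3.15139744]
paddle 0.36 [280.1, 250.2] [582.19531192  16.31168627  48.        ]
ring 0.64 [275.6, 226.2] [554.19187468 -52.5651645   64.        ]
ring 0.36 [284.4, 237.4] [559.32449558  -2.6480394   64.        ]
```

View pics/s2.png

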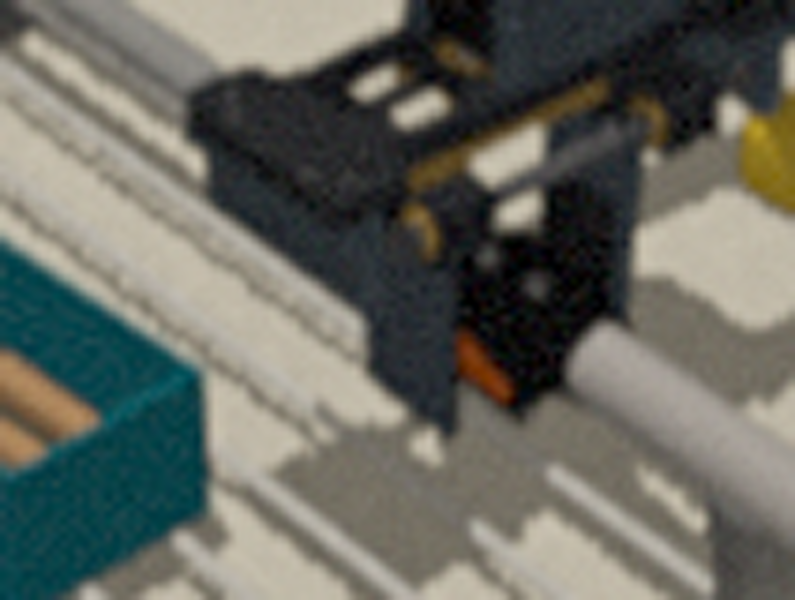

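Both pads hold the clamp and lever lightly. At 58.6 mm wide, the lever is at about 0.53 rad. The gripper hides the ring at about (200,110), so I'll measure the gap from the earlier unobstructed pictures.

Run:
```python
from h import *
np.set_printoptions(precision=0,suppress=True,linewidth=200)
a=np.radians(9.4);Y=np.array([-np.sin(a),np.cos(a),0]);X=np.array([np.cos(a),np.sin(a),0])
for cam,x0 in(("top",559.5),("scene",562.5)):
    im=cv2.imread(f"pics/{cam}0.png").astype(np.float32)
    def prof(z,s,offs):
        out=[]
        for o in offs:
            p=np.array([proj(cam,np.array([x0,0,z])+o*X+k*Y) for k in s],np.float32)
            out.append(cv2.remap(im,p[:,:1],p[:,1:],cv2.INTER_LINEAR)[:,0])
        return np.mean(out,0)
    print(cam,"mm/px",2/np.linalg.norm(proj(cam,[x0,1,70])-proj(cam,[x0,-1,70])))
    s=np.arange(-62,8,1.5);P=prof(73.5,s,(-2,0,2))
    print("tube: s,redness,gray");print(np.c_[s,P[:,2]-P[:,1],P.mean(1)].T)
    s=np.arange(-24,60,2.);P=prof(81,s,(-8,-4,0,4));print("clamptop");print(np.c_[s,P.mean(1)].T)
    s=np.arange(230,310,2.);P=prof(76.5,s,(-2,0,2));print("foot");print(np.c_[s,P.mean(1)].T)
```

```text
top mm/px 2.840152850171425
tube: s,redness,gray
[[-62. -60. -59. -58. -56. -54. -53. -52. -50. -48. -47. -46. -44. -42. -41. -40. -38. -36. -35. -34. -32. -30. -29. -28. -26. -24. -23. -22. -20. -18. -17. -16. -14. -12. -11. -10.  -8.  -6.  -5.
   -4.  -2.  -0.   1.   2.   4.   6.   7.]
 [ -1.  -1.  -1.  -1.  -1.  -2.  -3.  -4.   2.  11.  42.  72.  70.  62.  32.   6.  -1.  -4.  -2.  -1.  -0.  -0.  -1.  -1.  -1.  -1.  -1.  -1.  -1.  -1.  -1.  -1.  -1.  -1.  -2.  -1.  -1.  -1.  -1.
   -0.   0.  -0.   0.   1.   1.  -1.  -0.]
 [ 72.  72.  71.  71.  71.  72.  72.  72.  70.  65.  57.  48.  47.  50.  60.  69.  71.  72.  72.  72.  71.  71.  71.  71.  71.  72.  72.  72.  72.  73.  74.  57.  41.  51.  63.  73.  74.  53.  32.
   12.   2.   6.   8.   8.  11.  13.  13.]]
clamptop
[[-24. -22. -20. -18. -16. -14. -12. -10.  -8.  -6.  -4.  -2.   0.   2.   4.   6.   8.  10.  12.  14.  16.  18.  20.  22.  24.  26.  28.  30.  32.  34.  36.  38.  40.  42.  44.  46.  48.  50.  52.
   54.  56.  58.]
 [ 76.  75.  75.  75.  65.  50.  58.  66.  57.  31.   9.   5.   9.  12.  23.  26.  23.  15.  10.   9.  10.
[... 1454 characters left out ...]
  34.  36.  38.  40.  42.  44.  46.  48.  50.  52.
   54.  56.  58.]
 [148. 149. 150. 151. 151. 150. 151. 150. 144. 131. 109.  84.  67.  57.  56.  45.  34.  25.  19.  15.  15.  22.  31.  45.  52.  55.  47.  41.  26.  17.  11.  12.  14.  10.   8.  16.  25.  45.  67.
   95. 115. 126.]]
foot
[[230. 232. 234. 236. 238. 240. 242. 244. 246. 248. 250. 252. 254. 256. 258. 260. 262. 264. 266. 268. 270. 272. 274. 276. 278. 280. 282. 284. 286. 288. 290. 292. 294. 296. 298. 300. 302. 304. 306.
  308.]
 [147. 148. 147. 146. 147. 147. 147. 143. 130. 119. 111. 101.  93.  93.  92.  92.  92.  92.  92.  91.  91.  92.  88.  84.  82.  77.  75.  67.  64.  60.  62.  53.  56. 100. 144. 166. 168. 168. 168.
  169.]]
```

>>> send_rows(
  targets=[
    [[0,0,0,0.006,-0.037,0,0.2],[0,0,0,0.006,-0.037,0,0.2],[0,0,0,0.006,-0.037,0,0.2],[0,0,0,0.006,-0.037,0,0.2],[0,0,0,0,0,0,0.2],[0,0,0,0,0,0,0.2]],
  ],
  grip_force=3.5,
)

```text
time_s: 4.7
ee_pos: [573.6, -10.2, 50.0]
ee_rot: [180.0, 0.1, 99.4]
force: [-1.0, -0.9, 3.8]
gripper_width: 58.4
gripper_force: 3.5
```

```bash
cat > m.py <<'E'
import sys
from h import *
np.set_printoptions(precision=0,suppress=True,linewidth=220)
a=np.radians(9.4);Y=np.array([-np.sin(a),np.cos(a),0]);X=np.array([np.cos(a),np.sin(a),0])
for cam,x0 in(("top",559.5),("scene",562.5)):
    im=np.mean([optics.grab_frame(cam)[0][:,:,::-1].astype(np.float32) for _ in range(4)],0)
    cv2.imwrite(f"pics/{cam}_{sys.argv[1]}.png",im)
    def prof(z,s,offs):
        out=[]
        for o in offs:
            p=np.array([proj(cam,np.array([x0,0,z])+o*X+k*Y) for k in s],np.float32)
            out.append(cv2.remap(im,p[:,:1],p[:,1:],cv2.INTER_LINEAR)[:,0])
        return np.mean(out,0)
    s=np.arange(-54,-24,1.);P=prof(73.5,s,(-2,0,2))
    print(cam,"tube: s,redness,gray");print(np.c_[s,P[:,2]-P[:,1],P.mean(1)].T)
    s=np.arange(-54,26,2.);P=prof(81,s,(-8,-4,0,4));print("clamptop");print(np.c_[s,P.mean(1)].T)
    s=np.arange(224,310,2.);P=prof(76.5,s,(-2,0,2));print("foot");print(np.c_[s,P.mean(1)].T)
    for n in("clamp","ring"):
        for r in optics.place_of(cam,n)[:1]:
            w=ray_z(cam,r["at"],64)-[x0,0,64];print(n,round(r["conf"],2),"s=%.1f x=%.1f"%(w@Y,w@X))
s=env.state();print(s["time_s"],s["ee_pos"],s["gripper_width"],s["gripper_force"],s["force"])
E
python3 m.py a | grep -v ring
```

```text
top tube: s,redness,gray
[[-54. -53. -52. -51. -50. -49. -48. -47. -46. -45. -44. -43. -42. -41. -40. -39. -38. -37. -36. -35. -34. -33. -32. -31. -30. -29. -28. -27. -26. -25.]
 [ -1.  -1.  -2.  -2.   2.   5.  11.  22.  32.  32.  26.  20.  13.   5.  -3.  -4.  -4.  -4.  -4.  -4.  -3.  -3.  -3.  -3.  -3.  -4.  -4.  -3.  -3.  -3.]
 [ 45.  46.  46.  46.  43.  41.  36.  31.  26.  22.  20.  18.  18.  19.  19.  21.  22.  24.  24.  25.  26.  26.  26.  25.  25.  25.  24.  23.  23.  25.]]
clamptop
[[-54. -52. -50. -48. -46. -44. -42. -40. -38. -36. -34. -32. -30. -28. -26. -24. -22. -20. -18. -16. -14. -12. -10.  -8.  -6.  -4.  -2.   0.   2.   4.   6.   8.  10.  12.  14.  16.  18.  20.  22.  24.]
 [ 49.  51.  48.  39.  27.  19.  17.  18.  21.  23.  25.  26.  25.  24.  24.  34.  48.  67.  73.  74.  65.  40.  46.  56.  69.  74.  70.  62.  48.  36.  26.  26.  27.  29.  33.  37.  41.  44.  47.  49.]]
foot
[[224. 226. 228. 230. 232. 234. 236. 238. 240. 242. 244. 246. 248. 250. 252. 254. 256. 258. 260. 262. 264. 266. 268. 270. 272. 274. 276. 278. 280. 282. 284. 286. 288. 290. 292. 294. 296. 298. 30
[... 1102 characters left out ...]
.  12.  10.   8.   8.  11.  22.  45.  76.]]
foot
[[224. 226. 228. 230. 232. 234. 236. 238. 240. 242. 244. 246. 248. 250. 252. 254. 256. 258. 260. 262. 264. 266. 268. 270. 272. 274. 276. 278. 280. 282. 284. 286. 288. 290. 292. 294. 296. 298. 300. 302. 304. 306. 308.]
 [102.  98.  98. 100. 100. 101. 100. 100. 100. 100. 100. 101. 101. 101. 102. 101. 101. 100. 100. 100. 100. 111. 140. 167. 179. 181. 181. 182. 182. 182. 181. 180. 180. 180. 181. 181. 181. 180. 180. 181. 183. 183. 181.]]
clamp 0.71 s=-44.3 x=-6.8
5.3 [573.  -9.  50.] 58.38783368254593 3.499623304232955 [-0. -1.  3.][ WARN:0@1.912] global loadsave.cpp:1063 imwrite_ Unsupported depth image for selected encoder is fallbacked to CV_8U.
```

>>> send_rows(
  targets=[
    [[0,0,0,0,0,0,-1],[0,0,0,0,0,0,-1],[0,0,0,0,0,0,-1],[0,0,0,0,0,0.2,-1],[0,0,0,0,0,0.2,-1],[0,0,0,0,0.15,0.15,-1],[0,0,0,0,0.2,0,-1],[0,0,0,0,0.2,0,-1],[0,0,0,0,0.2,0,-1],[0,0,0,0,0.2,0,-1],[0,0,0,0,0,0,-1]],
  ],
)

```text
time_s: 6.4
ee_pos: [573.0, 185.4, 159.6]
ee_rot: [180.0, -0.1, 99.7]
force: [0.7, -1.0, -0.4]
gripper_width: 91.4
gripper_force: 0.0
```

```bash
python3 m.py b 2>/dev/null
python3 - <<'E'
import cv2,numpy as np
a=cv2.imread("pics/top_b.png")[165:195,215:265];b=cv2.imread("pics/scene_b.png")[215:255,250:300]
f=lambda i,h:cv2.resize(i,(800,h),interpolation=cv2.INTER_NEAREST)
cv2.imwrite("pics/both_b.png",np.clip(np.vstack([f(a,290),f(b,310)]).astype(float)*1.5,0,255))
E
```

```text
top tube: s,redness,gray
[[-54. -53. -52. -51. -50. -49. -48. -47. -46. -45. -44. -43. -42. -41. -40. -39. -38. -37. -36. -35. -34. -33. -32. -31. -30. -29. -28. -27. -26. -25.]
 [ -2.  -3.  -5.  -4.   2.   8.  23.  49.  74.  85.  82.  80.  61.  37.  11.   4.  -1.  -4.  -4.  -2.  -1.  -1.  -1.  -1.  -1.  -1.  -1.  -0.   0.   0.]
 [ 86.  86.  87.  86.  84.  81.  76.  69.  62.  59.  59.  59.  66.  76.  87.  80.  71.  59.  43.  25.  11.   9.   9.   9.  10.  11.  13.  15.  17.  18.]]
clamptop
[[-54. -52. -50. -48. -46. -44. -42. -40. -38. -36. -34. -32. -30. -28. -26. -24. -22. -20. -18. -16. -14. -12. -10.  -8.  -6.  -4.  -2.   0.   2.   4.   6.   8.  10.  12.  14.  16.  18.  20.  22.  24.]
 [ 89.  91.  88.  80.  67.  66.  74.  84.  65.  37.  11.   8.  10.  18.  28.  36.  30.  20.  13.  13.  14.  14.  14.  13.  18.  34.  38.  32.  22.  15.  11.   7.   6.   7.   7.   4.  23.  70.  99. 106.]]
foot
[[224. 226. 228. 230. 232. 234. 236. 238. 240. 242. 244. 246. 248. 250. 252. 254. 256. 258. 260. 262. 264. 266. 268. 270. 272. 274. 276. 278. 280. 282. 284. 286. 288. 290. 292. 294. 296. 298. 30
[... 1138 characters left out ...]
  15.  15.  25.  41.  67.  99.]]
foot
[[224. 226. 228. 230. 232. 234. 236. 238. 240. 242. 244. 246. 248. 250. 252. 254. 256. 258. 260. 262. 264. 266. 268. 270. 272. 274. 276. 278. 280. 282. 284. 286. 288. 290. 292. 294. 296. 298. 300. 302. 304. 306. 308.]
 [ 95.  91.  92.  93.  93.  94.  93.  94.  93.  94.  95.  95.  96.  96.  96.  95.  94.  95.  95.  95.  95. 108. 138. 168. 181. 182. 183. 184. 184. 185. 184. 183. 182. 184. 184. 184. 183. 183. 182. 184. 185. 186. 185.]]
clamp 0.75 s=-38.6 x=-0.8
ring 0.6 s=-46.7 x=-16.1
7.0 [573. 180. 160.] 91.30144609103844 0.0 [-1.  0.  0.][ WARN:0@0.038] global loadsave.cpp:1063 imwrite_ Unsupported depth image for selected encoder is fallbacked to CV_8U.
```

View pics/both_b.png

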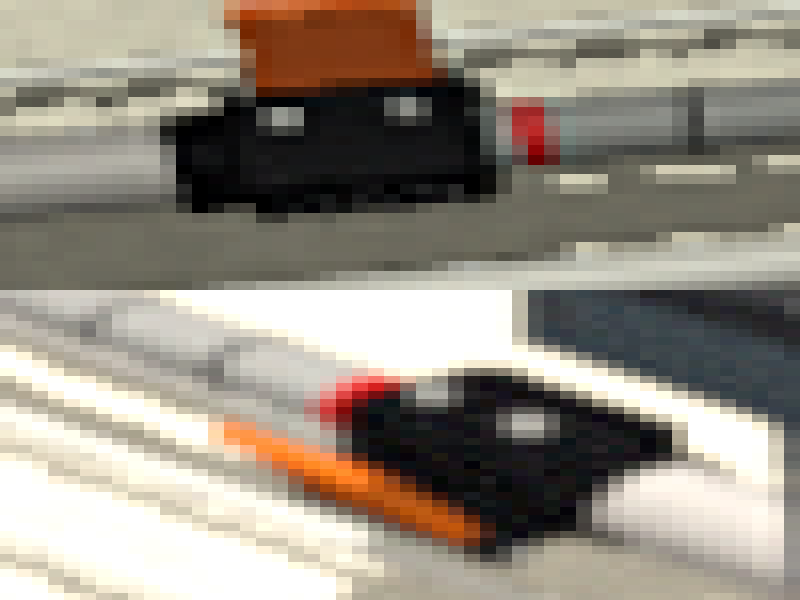

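The top crop shows the clamp's edge at column ~490 and the ring from about 516 to 548, leaving a gap of about 5 mm. The scene crop shows the ring partly behind the clamp, with the lever still open. Regrasping, then sliding the rest.

>>> send_rows(
  targets=[
    [[0,0,0,0,-0.2,0,-1],[0,0,0,0,-0.2,0,-1],[0,0,0,0,-0.2,0,-1],[0,0,0,0,-0.2,0,-1],[0,0,0,0,-0.155,0,-1],[0,0,0,0,0,-0.15,-1],[0,0,0,0,0,-0.2,-1],[0,0,0,0,0,-0.19,-1],[0,0,0,0,0,-0.01,-0.3],[0,0,0,0,0,0,-0.3],[0,0,0,0,0,0,-0.3]],
  ],
  grip_force=3.5,
)

```text
time_s: 8.1
ee_pos: [575.0, -10.2, 52.0]
ee_rot: [179.8, 0.0, 99.4]
force: [0.4, 0.2, 0.7]
gripper_width: 70.4
gripper_force: 0.0
```

>>> send_rows(
  targets=[
    [[0,0,0,0,0,0,0.2],[0,0,0,0,0,0,0.2],[0,0,0,0,0,0,0.2]],
  ],
)

```text
time_s: 8.4
ee_pos: [573.7, -10.3, 51.5]
ee_rot: [179.9, 0.0, 99.4]
force: [-1.4, -0.9, 5.5]
gripper_width: 58.2
gripper_force: 3.5
```

>>> send_rows(
  targets=[
    [[0,0,0,0.002,-0.0115,0,0.2],[0,0,0,0.002,-0.0115,0,0.2],[0,0,0,0,0,0,0.2],[0,0,0,0,0,0,0.2],[0,0,0,0,0,0,0.2],[0,0,0,0,0,0,0.2]],
  ],
)

```text
time_s: 9.0
ee_pos: [574.4, -15.1, 50.1]
ee_rot: [180.0, 0.0, 99.4]
force: [-1.2, -1.4, 4.5]
gripper_width: 58.5
gripper_force: 3.5
```

```bash
python3 m.py c 2>/dev/null | grep -A3 -E "foot|top|[0-9]\]" | tail -40
```

```text
top tube: s,redness,gray
[[-54. -53. -52. -51. -50. -49. -48. -47. -46. -45. -44. -43. -42. -41. -40. -39. -38. -37. -36. -35. -34. -33. -32. -31. -30. -29. -28. -27. -26. -25.]
 [ -1.  -1.  -1.  -1.  -2.  -2.  -3.  -3.  -4.  -4.  -4.  -4.  -4.  -3.  -3.  -3.  -3.  -3.  -3.  -4.  -4.  -3.  -3.  -3.  -4.  -5.  -6.  -7.  -7.  -8.]
 [ 42.  40.  38.  34.  29.  24.  21.  21.  20.  21.  23.  25.  26.  26.  26.  26.  26.  25.  25.  24.  24.  22.  20.  22.  34.  47.  56.  62.  68.  72.]]
clamptop
[[-54. -52. -50. -48. -46. -44. -42. -40. -38. -36. -34. -32. -30. -28. -26. -24. -22. -20. -18. -16. -14. -12. -10.  -8.  -6.  -4.  -2.   0.   2.   4.   6.   8.  10.  12.  14.  16.  18.  20.  22.  24.]
 [ 43.  36.  25.  19.  18.  21.  24.  25.  26.  25.  24.  22.  40.  58.  70.  74.  68.  57.  36.  44.  64.  73.  75.  69.  54.  41.  32.  27.  27.  28.  30.  33.  38.  42.  44.  47.  49.  50.  51.  52.]]
foot
[[224. 226. 228. 230. 232. 234. 236. 238. 240. 242. 244. 246. 248. 250. 252. 254. 256. 258. 260. 262. 264. 266. 268. 270. 272. 274. 276. 278. 280. 282. 284. 286. 288. 290. 292. 294. 296. 298. 30
[... 454 characters left out ...]
4.  16.  18.  20.  22.  24.]
 [ 31.  26.  22.  21.  21.  30.  42.  51.  60.  55.  53.  49.  42.  38.  30.  23.  15.  10.  10.  13.  19.  30.  39.  40.  38.  29.  24.  16.  11.  10.  10.   9.  10.  12.  13.  23.  47.  76. 103. 121.]]
foot
[[224. 226. 228. 230. 232. 234. 236. 238. 240. 242. 244. 246. 248. 250. 252. 254. 256. 258. 260. 262. 264. 266. 268. 270. 272. 274. 276. 278. 280. 282. 284. 286. 288. 290. 292. 294. 296. 298. 300. 302. 304. 306. 308.]
 [ 99.  99. 100. 100. 100. 100. 100. 101. 100. 101. 101. 101. 101. 101. 101. 101. 100. 100.  99. 113. 144. 172. 181. 181. 179. 180. 182. 182. 183. 182. 181. 181. 180. 180. 181. 181. 181. 180. 179. 181. 182. 182. 182.]]
clamp 0.84 s=-35.5 x=-1.4
```

>>> send_rows(
  targets=[
    [[0,0,0,-0.01,-0.002,0,-0.18],[0,0,0,-0.01,-0.002,0,-0.1],[0,0,0,0,0,0,-0.1],[0,0,0,0,0,0,-0.1]],
  ],
  grip_force=20,
)

```text
time_s: 10.0
ee_pos: [570.3, -15.2, 49.8]
ee_rot: [180.0, -0.0, 99.4]
force: [0.2, 1.5, 1.8]
gripper_width: 50.1
gripper_force: 4.4
```

>>> send_rows(
  targets=[
    [[0,0,0,-0.008,-0.0015,0,0.02],[0,0,0,-0.009,-0.0015,0,0.1],[0,0,0,-0.009,-0.0015,0,0.2],[0,0,0,0,0,0,0.5],[0,0,0,0,0,0,0.5]],
  ],
  grip_force=25,
)

```text
time_s: 10.5
ee_pos: [564.3, -16.3, 49.7]
ee_rot: [-179.9, -0.0, 99.4]
force: [-0.3, 1.3, -0.4]
gripper_width: 37.8
gripper_force: 24.5
```

>>> send_rows(
  targets=[
    [[0,0,0,0,0,0,0.5],[0,0,0,0,0,0,0.5],[0,0,0,0,0,0,0.5]],
  ],
  grip_force=30,
)

```text
time_s: 10.8
ee_pos: [564.3, -16.4, 49.7]
ee_rot: [-179.9, -0.0, 99.4]
force: [-3.4, 1.5, -0.3]
gripper_width: 37.9
gripper_force: 29.5
```

```bash
python3 m.py d 2>/dev/null | grep -A2 -E "foot|top$|^[0-9]"
python3 - <<'E'
import cv2,numpy as np
i=cv2.imread("pics/scene_d.png")[200:280,220:326];cv2.imwrite("pics/sd.png",np.clip(cv2.resize(i,None,fx=7.5,fy=7.5,interpolation=cv2.INTER_CUBIC)*1.3,0,255))
E
```

```text
clamptop
[[-54. -52. -50. -48. -46. -44. -42. -40. -38. -36. -34. -32. -30. -28. -26. -24. -22. -20. -18. -16. -14. -12. -10.  -8.  -6.  -4.  -2.   0.   2.   4.   6.   8.  10.  12.  14.  16.  18.  20.  22.  24.]
 [ 53.  46.  33.  26.  24.  25.  25.  25.  25.  22.  27.  47.  59.  67.  67.  61.  48.  32.  51.  63.  69.  70.  62.  56.  53.  54.  53.  52.  49.  46.  41.  38.  35.  33.  32.  31.  32.  34.  36.  38.]]
foot
[[224. 226. 228. 230. 232. 234. 236. 238. 240. 242. 244. 246. 248. 250. 252. 254. 256. 258. 260. 262. 264. 266. 268. 270. 272. 274. 276. 278. 280. 282. 284. 286. 288. 290. 292. 294. 296. 298. 300. 302. 304. 306. 308.]
 [ 11.  13.  13.  12.  12.  12.  13.  13.  12.  11.  12.  10.   4.  30. 104. 125. 126. 119. 127. 131. 133. 133. 132. 132. 132. 130. 131. 132. 132. 131. 130. 130. 131. 132. 132. 130. 131. 132. 132. 132. 131. 130. 131.]]
--
clamptop
[[-54. -52. -50. -48. -46. -44. -42. -40. -38. -36. -34. -32. -30. -28. -26. -24. -22. -20. -18. -16. -14. -12. -10.  -8.  -6.  -4.  -2.   0.   2.   4.   6.   8.  10.  12.  14.  16.  18.  20.  22.  24.]
 [ 58.  54.  51.  49.  50.  47.  41.  38.  36.  36.  36.  35.  33.  30.  25.  22.  17.  16.  15.  15.  21.  28.  39.  41.  39.  30.  24.  17.  11.  11.  13.  12.  10.  11.  13.  23.  46.  74. 102. 120.]]
foot
[[224. 226. 228. 230. 232. 234. 236. 238. 240. 242. 244. 246. 248. 250. 252. 254. 256. 258. 260. 262. 264. 266. 268. 270. 272. 274. 276. 278. 280. 282. 284. 286. 288. 290. 292. 294. 296. 298. 300. 302. 304. 306. 308.]
 [ 98.  99.  99. 101. 100. 101.  99. 100. 101. 100. 101. 101. 101. 100. 101. 101. 100. 100.  99. 109. 140. 171. 180. 180. 180. 180. 181. 182. 182. 182. 181. 181. 180. 180. 180. 181. 181. 180. 179. 180. 181. 182. 181.]]
--
11.4 [564. -16.  50.] 37.91630361593195 29.473319873213768 [-4.  2. -1.][ WARN:0@0.036] global loadsave.cpp:1063 imwrite_ Unsupported depth image for selected encoder is fallbacked to CV_8U.
```

View pics/sd.png

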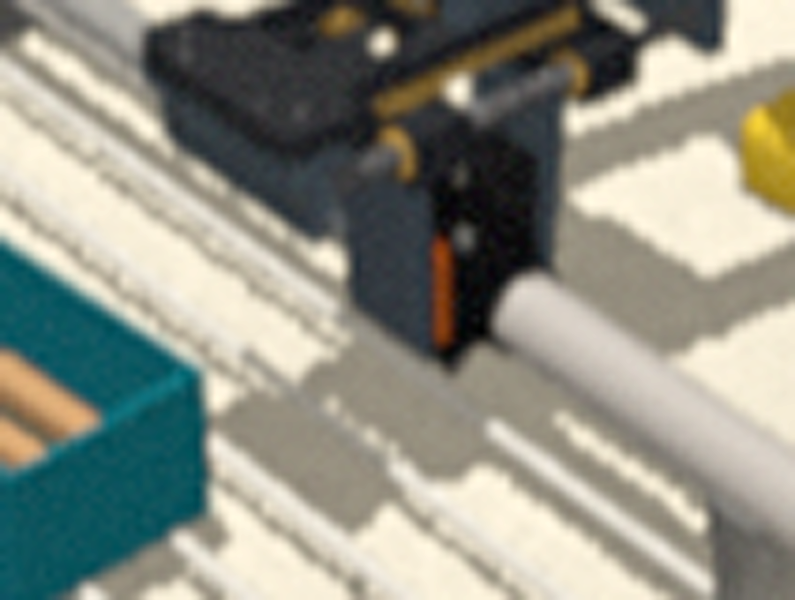

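The lever, at (442,290), is upright and held between finger and clamp, and the foot has not moved. Handing in.

```bash
python3 -c "
from workcell import env
print(env.job_done())"
```

```text
the job is handed in; nothing more can be done
None
```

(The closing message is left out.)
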